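# Lock up the cutter chest

## Robot

A 6-joint arm with a two-finger parallel gripper is mounted at the origin on the work surface. World frame = base frame: x ahead of the robot, y to its left, z up, the work surface at z = 0. Lengths are in mm, angles in rad, forces in N, time in s.
With the tool pointing down it reaches from about 350 to 975 mm from the base axis. Payload 7.1 kg.
Tool frame: the origin (TCP) lies midway between the tips of the shut fingers; the grasp point (between the pads) lies ctrl.grip_point_offset behind it (ctrl.grip_point_offset is the distance from the TCP to the grasp point, in mm); z points along the fingers, y is the line along which they close (so a half turn about z gives the same grasp; the last joint's range is limited). The gripper opens to 88 mm and grips with 3 to 60 N. Pads are 20 mm wide; open, the fingers measure 115 mm over their backs; the gripper's body (75 mm by 178 mm) begins 61 mm behind the grasp point.
Start: joints at [-1.13, 0.423, 1.63, -0, 1.089, -0.019], TCP at [277.37, -560.063, 222.675] pointing down, gripper open.
Joint ranges: [-3, 3], [-0.9, 2.11], [0.09, 2.58], [-1.31, 4.45], [0.11, 2.69], [-2.54, 2.54]. Speed limits (rad/s): [2.39, 2.39, 3.01, 3.14, 3.14, 3.14].

## Interface

Orientations are given as a rotation vector (axis times angle).
In Python, from workcell import ctrl, get_image, close_job, finder gives the robot as it stands.
- The arm moves only by the tool servo_tool, never from a script. Its argument "deltas" is a list of rows, each a list of 2 entries, a list of its own where there are three numbers: the shift along the tool's x, y, z in mm, then the turn, a rotation vector about the tool's x, y, z in rad. A call has 1 to 5 rows; each row is the pose to reach, as a shift and turn from the pose commanded when the call began, along the tool's axes at that moment; what a row does not reach only later rows make up. A row lasts 1/12 s, in which the tool goes at most 41.7 mm and 7.16 degrees, less where a joint would pass 70% of its speed; a pose out of reach is approached as far as the arm can. A call with a gripper value outside its range is refused whole. "grip" is the closure, from -1 (fully open) to 1 (shut), so that 0 is half open, set as the call begins (left out, the last holds). The fingers move at their own pace and stop on an object; the grip force is fixed at half the most. Time passes only in rows, so rows that repeat a pose let the fingers close. It gives the time, the measured TCP pose, the force, the opening and the grip force at its end, in the units of the state.
- ctrl.get_obs(): the state, without advancing time (a new reading comes with each control period).
- get_image(name): name is "scene" or "side" or "wrist"; returns a dict with "frame" (384x512x3 uint8, blue, green, red), "depth" (384x512 float32, mm along the optical axis (not along the pixel's ray), 0 where there is no reading), "K" (3x3 intrinsics, pixels), "pose" (4x4, takes a point from camera to world coordinates). Camera axes: x right, y down, z forward; pixel columns grow to the right and rows downward; lengths in mm; the calibration is good to about 2 mm. The wrist camera is an equidistant fisheye: a pixel r from the principal point sees the ray r / f radians off the axis. A picture is of the moment at which its call begins.
- close_job(): hands the job in; it is judged then, once.
Trained networks look in a picture, given as the dict that the camera call returned (one of the last four; its "shot" number tells which), for a name from the list of things; names that differ only in an ending like _2 or _b are one class to them, and where a whole thing is asked for, a point or a joint stands for the part that bears it (a point fixed in the world has none). Each returns a list of dicts, best first, with "score" (0 to 1); they miss things now and then, are a little off and sometimes report something else, mostly with a low value. They report only what shows in the picture. A call takes as long as a camera call. They do not tell look-alikes from the thing itself.
- finder.search_frame(query, picture): "rect" ([centre column, centre row, width, height] as shares, 0 to 1, of the picture: columns of its width, rows of its height, round what is visible of it).
- finder.silhouettes(query, picture): "mask" (384x512 bool, what is visible of it) and "rect" ([centre column, centre row, width, height] as shares, 0 to 1, of the picture: columns of its width, rows of its height, round what is visible of it).
The state is a dict: "t": time; "qpos": joint angles; "qvel": joint speeds; "joint_torque": joint torques, N m; "ee_pos": TCP position; "orientation": TCP orientation; "ft_force": force on the tool from outside, world axes, zero at the start; "moment": the same for the moment, N m; "width": finger opening in mm; "grasp_force": force on a finger pad.
Only numpy, scipy, OpenCV 4.12 (cv2) and the standard library are available. Lean on these libraries where they do the work, as an engineer would, in place of code of your own. Each camera call takes 0.05 s, during which the arm holds its last target. There are 200 camera calls.

## Task

The cutter chest's bolt has been thrown with the lid up, so the lid is sitting on the bolt and will not close. Turn the key to draw the bolt back, press the lid fully shut, turn the key back so that the chest is locked, then draw the key out and lay it, without dropping or throwing it, in the red key tray. Leave the other things on the bench where they are.

Things in the scene. Friction and masses are not known exactly. Their poses are not given: they have to be found in the camera images.
- chest: Plywood chest for router cutters, fixed to the bench: 320 mm wide (y), 250 mm deep (x), 90 mm high in front, 211 mm at the back. Origin: centre of its underside; x points from its low front (turned to the robot's right) to its back, y left, z up. Its flat lid, 320 x 252 mm, 15 mm thick, slopes down to the front at 30 degrees when shut, hinged at its top edge along the chest's y at x = +85, z = +196 mm.
- lid (a joint): Lid hinge, rad: 0 = fully shut, grows as its front edge rises. Starts at 0.054 (front edge 13 mm too high), sitting on the thrown bolt; it cannot go lower until the lock is turned past about 1.1 rad. The hinge is stiff and stays where it is left: the lid goes down under about 6 N pressed squarely on the key or the lid beside it, up under about 18 N.
- lock_face (a point): Centre of the lock's face on the lid: a steel ring of 33 mm diameter round a brass plug, 3 mm proud of the lid; moves with the lid. z points out of the lid along the lock's axis, x up the slope to the hinge, y along the lid. The hinge line lies 190 mm along its +x and 18 mm along its -z; the lid's bottom edge 62 mm along its -x. Nothing else stands on the lid.
- lock (a joint): Turn of the lock's plug and bolt, rad: 0 = bolt thrown (locked, key's head along the slope; the start), clockwise, seen facing the lock, to a stop at 1.571 = bolt drawn back. Stays where it is left; turns with about 0.1 N m. Key's play in it: 0.08 rad. The key comes out only within about 0.15 rad of 0 (also a stop), else it is held captive. Locked, the lid keeps 3 mm of play.
- key: The key, in the lock at the start: green plastic head 28 mm wide (its x), 9 mm thick (its y, the flat faces to grip), from 8 to 42 mm along its z; below it a steel collar 14 x 9 mm, 8 mm high, and a flat blade reaching 17.5 mm below the collar; 60 mm overall, 35 g. Origin: underside of the collar, resting on the lock's face; z points out of the lock. At lock 0 its axes are those of lock_face.
- key_mid (a point): Point on the key's axis 12 mm along its z from its origin, about its middle.
- key_tray: Red shallow open tray, 140 mm (x) by 110 mm (y), 20 mm high, walls and floor 4 mm thick, fixed to the bench. Origin: centre of its underside. It stands in front of the chest, nearer to or farther from the robot.
- offcut: Loose plywood offcut, 150 x 100 x 18 mm, origin at the centre of its underside; not to be moved.
- glue: White glue bottle with a red cap, 64 mm diameter, 190 mm high, origin at the centre of its underside; not to be moved.
- tape: Yellow roll of tape lying flat, 100 mm diameter, 48 mm high, origin at the centre of its underside; not to be moved.
- clamp: Steel F-clamp with a red handle lying on the bench, about 415 mm long (its x), 28 mm high; not to be moved.
- measure: Yellow tape measure, 80 x 66 mm, 39 mm high, origin at the centre of its underside; not to be moved.
- trysquare: Try square with a dark wooden stock and a 170 mm steel blade lying flat, 16 mm high; not to be moved.
There are look-alikes about, which are no part of the job. There is more than one size of the key_tray; the job needs the larger.

How it is judged (in metres and radians):
On the way, in this order (a step that is already met when the one before it is completed fails the run):
1. bolt drawn back with the key and the lid pressed shut (value of joint lock above 1 rad and value of joint lid below 0.012 rad), for 0.2 s.
2. key turned back to its home position, the lid shut (value of joint lock below 0.25 rad and value of joint lid below 0.018 rad), for 0.2 s.
At the end, for the whole second after the job is handed in: The lock is back at its home position (within 0.25 rad), the lid shut (hinge within 0.018 rad, under 5 mm at the front edge) and so bolted, and the key lies at rest in the red tray: its middle inside the tray's walls and less than 24 mm above the tray's underside (all of step 2 and x of key_mid in the frame of key_tray between -0.062 and 0.062 m and y of key_mid in the frame of key_tray between -0.047 and 0.047 m and z of key_mid in the frame of key_tray below 0.024 m and linear speed of key below 0.02 m/s); the robot touches nothing.
It fails at once if another thing on the bench is moved by more than 30 mm (distance of any of offcut, glue, tape, clamp, measure, trysquare from where it was at the start of the episode above 0.03 m).
It fails at once if the key is dropped from a height or thrown (faster than 1.1 m/s) (linear speed of key above 1.1 m/s).
It also fails if it takes over 54 s, if anything falls off the work surface, if the arm or the gripper's body presses on something with over 40 N, if the wrist force passes 120 N, or if a joint passes its speed limit or range.

## Working session

There is one attempt and no reset: what is moved stays moved. The work goes in short steps, Python scripts to look and compute and a tool call to move; the robot and the scene stay as the last step left them, time stands still between calls to the robot, and variables do not carry over. Pictures are saved under pics/ and viewed, at most 10 in all, crops included, and the job is handed in when it is done.

Besides the shell and the picture viewer there is one more tool, called after ">>>" in YAML: its name, and indented under it one key for each argument. servo_tool: Moves the arm, as the interface text tells. Its arguments: {"type":"object","properties":{"deltas":{"type":"array","items":{"type":"array"}},"grip":{"type":"number"}},"required":["deltas"]}

```bash
mkdir -p pics; ls; cat > h.py <<'E'
import numpy as np, cv2
from scipy.spatial.transform import Rotation as R
from workcell import ctrl, get_image, close_job, finder
def pts(im, mask=None):
    d=im["depth"]; K=im["K"]; v,u=np.nonzero((d>0)&(mask if mask is not None else True))
    z=d[v,u]; p=np.c_[(u-K[0,2])/K[0,0]*z,(v-K[1,2])/K[1,1]*z,z]
    return p@im["pose"][:3,:3].T+im["pose"][:3,3],u,v
E
python3 - <<'E'
from h import *
ims={n:get_image(n) for n in("scene","side")}
cv2.imwrite("pics/a.png",np.hstack([cv2.resize(ims[n]["frame"],(400,300)) for n in ims]))
cv2.imwrite("pics/scene.png",ims["scene"]["frame"]);cv2.imwrite("pics/side.png",ims["side"]["frame"])
print(ctrl.grip_point_offset, ctrl.get_obs())
for n,im in ims.items():
    print(n,im["pose"].round(3).tolist(),im["K"].tolist())
    for q in("chest","key","lock_face","key_tray","offcut","glue","tape","clamp","measure","trysquare"):
        for r in finder.silhouettes(q,im)[:3]:
            if r["score"]<.3: continue
            p,u,v=pts(im,r["mask"])
            print(n,q,round(r["score"],2),(np.array(r["rect"])*[512,384,512,384]).round(), np.median(p,0).round() if len(p) else None, np.percentile(p,[3,97],axis=0).round().tolist() if len(p) else None)
E
```

```text
pics
18.700000000000003 {'t': 0.1, 'qpos': array([-1.13000720e+00,  4.23758941e-01,  1.63059305e+00,  2.83726760e-05,
        1.08860621e+00, -1.90126773e-02]), 'qvel': array([ 0.00170122, -0.00056736, -0.00388381,  0.00102031, -0.00120418,
       -0.00070945]), 'joint_torque': array([-1.97007270e-03, -5.45615888e+01, -2.74328220e+01,  6.44406443e-02,
        1.87510526e-02, -5.24629547e-05]), 'ee_pos': array([ 277.16806774, -559.62826598,  221.99091895]), 'orientation': array([-3.05763356e+00, -7.15583755e-01,  4.10236160e-04]), 'ft_force': array([ 0.59390778, -0.27279336, -0.38323616]), 'moment': array([ 0.02294646, -0.00473967,  0.01914723]), 'grasp_force': 0.0, 'width': 88.0357780309075}
scene [[-0.509, 0.473, -0.719, 1440.285], [0.86, 0.287, -0.421, 547.98], [0.007, -0.833, -0.554, 875.44], [0.0, 0.0, 0.0, 1.0]] [[421.71941429421827, 0.0, 249.05850918552431], [0.0, 421.71941429421827, 183.6874369489163], [0.0, 0.0, 1.0]]
scene chest 0.58 [262. 247. 145. 115.] [693. 166. 143.] [[502.0, -42.0, 19.0], [809.0, 284.0, 215.0]]
scene chest 0.52 [389. 269.  37.  63.] [601. 468. 100.] [[
[... 1981 characters left out ...]
[226. 164.  38.  18.] [ 622. -335.   18.] [[552.0, -395.0, 2.0], [694.0, -297.0, 21.0]]
side glue 0.73 [155. 359.  43.  47.] [567. 476. 131.] [[546.0, 440.0, 2.0], [603.0, 496.0, 191.0]]
side tape 0.69 [177. 179.  33.  10.] [ 772. -191.   39.] [[715.0, -201.0, 9.0], [803.0, -142.0, 50.0]]
side clamp 0.82 [251. 134.  96.  25.] [ 590. -535.   17.] [[379.0, -606.0, 3.0], [769.0, -510.0, 28.0]]
side clamp 0.44 [217. 199.  12.  19.] [561.  22. 149.] [[551.0, -173.0, -1.0], [602.0, 33.0, 167.0]]
side measure 0.81 [277. 206.  28.  24.] [406. -96.  36.] [[372.0, -135.0, 11.0], [446.0, -79.0, 41.0]]
side trysquare 0.78 [307. 348. 101.  70.] [283. 332.   7.] [[197.0, 272.0, 2.0], [386.0, 385.0, 18.0]]
```

```bash
python3 - <<'E'
from h import *
import cv2
out=[]
for n in("side","scene"):
    im=get_image(n)
    m=finder.silhouettes("lock_face",im)[0]["mask"]
    m=cv2.erode(m.astype(np.uint8),np.ones((5,5)))>0
    p,u,v=pts(im,m)
    ok=np.ones(len(p),bool)
    for _ in range(8):
        c=p[ok].mean(0); N=np.linalg.svd(p[ok]-c,full_matrices=False)[2][2]; N*=np.sign(N[2])
        r=(p-c)@N; ok=abs(r)<4
    print(n,"lid normal",N.round(4),"c",c.round(1),"tilt",np.degrees(np.arccos(N[2])).round(2),"yaw x", np.degrees(np.arctan2(-N[1],-N[0])).round(2), ok.mean())
    # extents along lid axes
    up=np.array([0,0,1])-N*N[2]; up/=np.linalg.norm(up); y=np.cross(N,up)
    q=p[ok]
    print("ext up",np.percentile((q-c)@up,[0,1,99,100]).round(),"y",np.percentile((q-c)@y,[0,1,99,100]).round(), "up",up.round(3),"y",y.round(3))
    # green
    hsv=cv2.cvtColor(im["frame"],cv2.COLOR_BGR2HSV)
    g=(hsv[...,0]>40)&(hsv[...,0]<90)&(hsv[...,1]>90)&(hsv[...,2]>40)
    k,lab,st,ce=cv2.connectedComponentsWithStats(g.astype(np.uint8))
    for i in range(1,k):
        if st[i,4]>15:
            gp,_,_=pts(im,lab==i); print("green",st[i],np.median(gp,0).round(1),np.percentile(gp,[5,95],axis=0).round().tolist())
            G=np.median(gp,0); print(" rel lid: n",((gp-c)@N).min().round(1),((gp-c)@N).max().round(1)," up/y",((gp-c)@up).mean().round(1),((gp-c)@y).mean().round(1))
    f=im["frame"]
    if n=="side": crop=f[150:290,100:360]
    else: crop=f[140:300,130:390]
    out.append(cv2.resize(crop,(520,280)))
cv2.imwrite("pics/b.png",np.vstack(out))
E
```

```text
side lid normal [-0.2287 -0.3906  0.8917] c [585.  105.3 161.9] tilt 26.91 yaw x 59.65 0.995609756097561
ext up [-130. -125.  101.  105.] y [-172. -166.  136.  138.] up [0.451 0.77  0.453] y [-0.863  0.505 -0.   ]
green [  179     0   147    98 12170] [  908.9 -2479.3  -166.6] [[387.0, -2501.0, -595.0], [1461.0, -2459.0, 143.0]]
 rel lid: n 91.1 1086.4  up/y -1999.6 -1591.9
green [452   0   7  19  67] [ -688.5 -2476.8   179.9] [[-703.0, -2499.0, 112.0], [-673.0, -2458.0, 220.0]]
 rel lid: n 1248.0 1356.2  up/y -2555.2 -205.6
green [345   6  31  51 926] [  -23.3 -2478.8   -35.6] [[-107.0, -2499.0, -213.0], [64.0, -2456.0, 116.0]]
 rel lid: n 543.3 1165.2  up/y -2338.5 -773.3
green [366  62  10  41  85] [ -199.1 -2475.3  -453.2] [[-209.0, -2494.0, -628.0], [-190.0, -2457.0, -296.0]]
 rel lid: n 466.6 797.5  up/y -2614.2 -625.1
green [ 451   67   61   47 2212] [-1163.3 -2476.3  -429. ] [[-1366.0, -2497.0, -626.0], [-888.0, -2457.0, -290.0]]
 rel lid: n 680.6 1047.0  up/y -3041.4 192.6
green [183 105   6  15  59] [ 860.8 -592.6   82.4] [[859.0, -624.0, 59.0], [867.0, -575.0, 97.0]]
 rel 
[... 1002 characters left out ...]
8  69  41  25 596] [ -551.1 -2478.4  -321.1] [[-690.0, -2500.0, -423.0], [-424.0, -2457.0, -208.0]]
 rel lid: n 734.0 927.7  up/y -2709.9 -267.4
green [144  76  10   3  19] [ 298.  -555.9  324.3] [[295.0, -556.0, 323.0], [301.0, -556.0, 325.0]]
 rel lid: n 464.8 464.9  up/y -564.7 -36.0
green [241 191   6  11  45] [568.6  21.3 153.6] [[563.0, 10.0, 139.0], [575.0, 28.0, 167.0]]
 rel lid: n 11.5 42.9  up/y -75.7 19.0
green [446 307   9  19  88] [616.1 629.4  52.5] [[595.0, 625.0, 28.0], [624.0, 634.0, 61.0]]
 rel lid: n -337.2 -298.4  up/y 367.7 286.5
green [242 363  43  21 543] [1012.6  331.7  111.3] [[996.0, 310.0, 109.0], [1038.0, 366.0, 114.0]]
 rel lid: n -250.1 -221.0  up/y 347.4 -208.5
```

View pics/a.png

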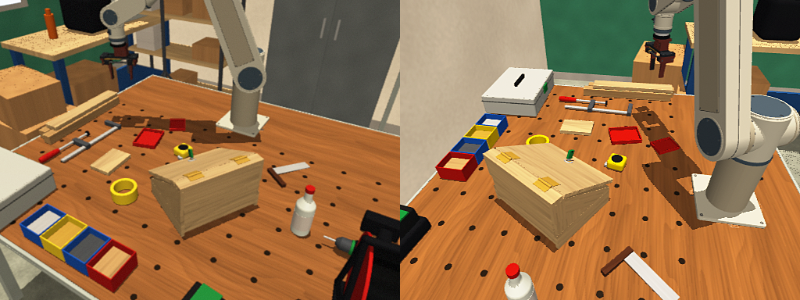

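View pics/b.png

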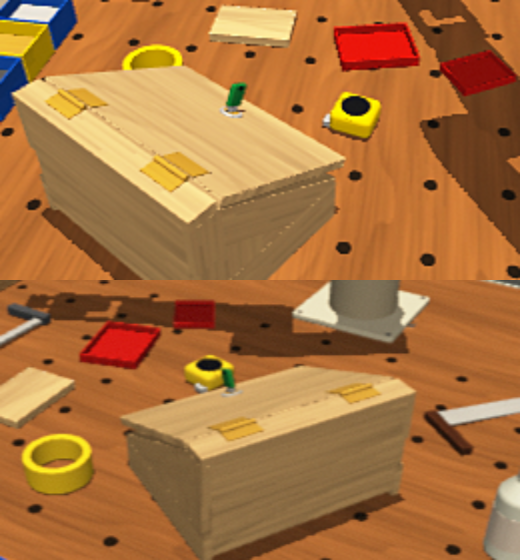

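```bash
cat >> h.py <<'E'
def lidR(yaw,tilt):  # tool frame: x up slope, z into lid
    c,s=np.cos(yaw),np.sin(yaw); X=np.array([c,s,0]); Z=np.array([0,0,1.])
    N=np.cos(tilt)*Z-np.sin(tilt)*X; up=np.cos(tilt)*X+np.sin(tilt)*Z
    return np.c_[up,np.cross(-N,up),-N]
def delta(P,Rt):
    o=ctrl.get_obs(); R0=R.from_rotvec(o["orientation"]).as_matrix()
    d=R0.T@(np.array(P)-o["ee_pos"]); w=R.from_matrix(R0.T@Rt).as_rotvec()
    print("d",d.round(1),"w",w.round(3),"|d|",np.linalg.norm(d).round(),"|w|",np.linalg.norm(w).round(3),"t",round(o["t"],2)); return d,w
E
python3 - <<'E'
from h import *
Rt=lidR(np.radians(59.75),np.radians(26.9)); print(Rt.round(3))
f=np.array([569,29,128]); delta(f-Rt[:,2]*100,Rt)
im=get_image("wrist"); o=ctrl.get_obs(); Rw=R.from_rotvec(o["orientation"]).as_matrix()
print(im["K"], (Rw.T@(im["pose"][:3,3]-o["ee_pos"])).round(1),(Rw.T@im["pose"][:3,:3]).round(3))
E
```

```text
[[ 0.449  0.864  0.228]
 [ 0.77  -0.504  0.391]
 [ 0.452  0.    -0.892]]
d [ 485.  -373.6    5.5] w [ 0.137  0.456 -0.572] |d| 612.0 |w| 0.744 t 1.3
[[297.31863964   0.         256.71888517]
 [  0.         297.31863964 190.18264002]
 [  0.           0.           1.        ]] [ 7.050e+01 -1.000e-01 -1.616e+02] [[-0.    -0.967 -0.254]
 [ 1.    -0.    -0.001]
 [ 0.001 -0.254  0.967]]
```

>>> servo_tool:
  deltas:
    - [[32,-25,0],[0,0,0]]
    - [[64,-50,0],[0,0,0]]
    - [[96,-75,0],[0,0,0]]
    - [[128,-100,0],[0,0,0]]
    - [[160,-125,0],[0,0,0]]

```text
t: 1.77
ee_pos: [365.7, -375.4, 222.8]
orientation: [3.059, 0.715, 0.0]
ft_force: [1.2, 0.1, 0.6]
width: 87.9
grasp_force: 0.0
```

>>> servo_tool:
  deltas:
    - [[32,-25,0],[0,0,0]]
    - [[64,-50,0],[0,0,0]]
    - [[96,-75,0],[0,0,0]]
    - [[128,-100,0],[0,0,0]]
    - [[160,-125,0],[0,0,0]]

```text
t: 2.18
ee_pos: [453.8, -192.2, 223.0]
orientation: [3.059, 0.715, 0.001]
ft_force: [1.2, -0.8, 0.7]
width: 87.8
grasp_force: 0.0
```

>>> servo_tool:
  deltas:
    - [[33,-25,1],[0.023,0.076,-0.095]]
    - [[66,-50,2],[0.046,0.152,-0.19]]
    - [[99,-75,3],[0.068,0.228,-0.286]]
    - [[132,-99,4],[0.091,0.304,-0.381]]
    - [[165,-124,5.5],[0.114,0.38,-0.476]]

```text
t: 2.6
ee_pos: [546.9, -7.9, 218.0]
orientation: [-2.583, -1.324, -0.508]
ft_force: [-0.1, 0.2, 0.7]
width: 87.7
grasp_force: 0.0
```

```bash
python3 - <<'E'
from h import *
Rt=lidR(np.radians(59.75),np.radians(26.9))
f=np.array([569,29,128]); delta(f-Rt[:,2]*100,Rt)
E
```

```text
d [-2.4  0.7 -0.1] w [ 0.024  0.072 -0.091] |d| 2.0 |w| 0.118 t 2.6
```

>>> servo_tool:
  deltas:
    - [[-2,0.5,0],[0.024,0.072,-0.091]]
    - [[-2,0.5,0],[0.024,0.072,-0.091]]

```text
t: 2.77
ee_pos: [545.1, -10.5, 215.6]
orientation: [-2.469, -1.419, -0.586]
ft_force: [0.4, -0.1, -0.2]
width: 87.4
grasp_force: 0.0
```

```bash
cat >> h.py <<'E'
def wrist_px(im,P):
    q=im["pose"][:3,:3].T@(np.asarray(P,float)-im["pose"][:3,3]); r=np.hypot(q[0],q[1]); th=np.arctan2(r,q[2])
    return im["K"][:2,2]+im["K"][0,0]*th*q[:2]/r
def wrist_pts(im,mask):
    v,u=np.nonzero(mask&(im["depth"]>0)); K=im["K"]; x=(u-K[0,2])/K[0,0]; y=(v-K[1,2])/K[1,1]; th=np.hypot(x,y)
    s=np.where(th>1e-9,np.tan(th)/np.maximum(th,1e-9),1); z=im["depth"][v,u]
    return np.c_[x*s*z,y*s*z,z]@im["pose"][:3,:3].T+im["pose"][:3,3]
E
python3 - <<'E'
from h import *
Rt=lidR(np.radians(59.75),np.radians(26.9))
f=np.array([569,29,128]); delta(f-Rt[:,2]*100,Rt)
im=get_image("wrist"); fr=im["frame"].copy()
hsv=cv2.cvtColor(im["frame"],cv2.COLOR_BGR2HSV)
g=(hsv[...,0]>40)&(hsv[...,0]<90)&(hsv[...,1]>90)&(hsv[...,2]>40)
k,lab,st,ce=cv2.connectedComponentsWithStats(g.astype(np.uint8))
N=-Rt[:,2]
for i in range(1,k):
    if st[i,4]>40:
        p=wrist_pts(im,lab==i); rel=(p-f)@Rt
        print(st[i],np.median(p,0).round(1),"rel tool axes",np.percentile(rel,[3,50,97],axis=0).round(1).tolist())
for h in(0,25,42): print(wrist_px(im,f+N*h).round(1))
m=np.zeros((384,512),bool); m[60:330:3,60:450:3]=1
p=wrist_pts(im,m); rel=(p-f)@Rt; ok=(abs(rel[:,0])<60)&(abs(rel[:,1])<90)&(abs(rel[:,2])<15)
q=p[ok]; c=q.mean(0); n=np.linalg.svd(q-c,full_matrices=False)[2][2]; n*=np.sign(n[2])
print("plane",n.round(3),"N",N.round(3),"offset of f over plane",((f-c)@n).round(2),len(q))
cv2.imwrite("pics/w1.png",fr)
E
```

```text
d [ 1.5  0.8 -1. ] w [-0.004  0.002 -0.   ] |d| 2.0 |w| 0.004 t 2.77
[255 181  10  40 347] [562.3  14.4 162.5] rel tool axes [[-12.1, -1.9, -40.9], [2.0, 1.2, -39.3], [12.2, 5.1, -19.9]]
[257.5 190.3]
[257.5 198.1]
[257.4 204.3]
plane [-0.226 -0.391  0.892] N [-0.228 -0.391  0.892] offset of f over plane 4.8 2390
```

View pics/w1.png

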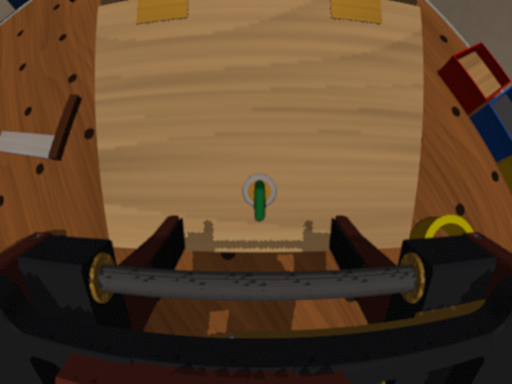

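>>> servo_tool:
  deltas:
    - [[0.5,0.8,31],[0,0,0]]
    - [[1,1.6,62],[-0.002,0.001,0]]
    - [[1.5,2.4,92],[-0.004,0.002,0]]
    - [[1.5,2.4,92],[-0.004,0.002,0]]
    - [[1.5,2.4,92],[-0.004,0.002,0]]
  grip: 0.4

```text
t: 3.23
ee_pos: [568.0, 24.1, 134.1]
orientation: [-2.478, -1.41, -0.585]
ft_force: [0.5, -0.5, -0.3]
width: 58.0
grasp_force: 0.0
```

```bash
python3 - <<'E'
from h import *
Rt=lidR(np.radians(59.75),np.radians(26.9))
f=np.array([570.6,28.6,127.1]); delta(f-Rt[:,2]*7,Rt)
print(ctrl.get_obs()["qpos"].round(2),ctrl.get_obs()["ft_force"].round(2))
im=get_image("wrist"); cv2.imwrite("pics/w2.png",cv2.resize(im["frame"][130:310,150:370],(660,540)))
E
```

```text
d [ 1.5 -0.   1.6] w [ 0.001  0.004 -0.008] |d| 2.0 |w| 0.009 t 3.23
[-0.21  0.44  1.97  0.71  0.71 -0.22] [ 0.48 -0.5  -0.29]
```

View pics/w2.png

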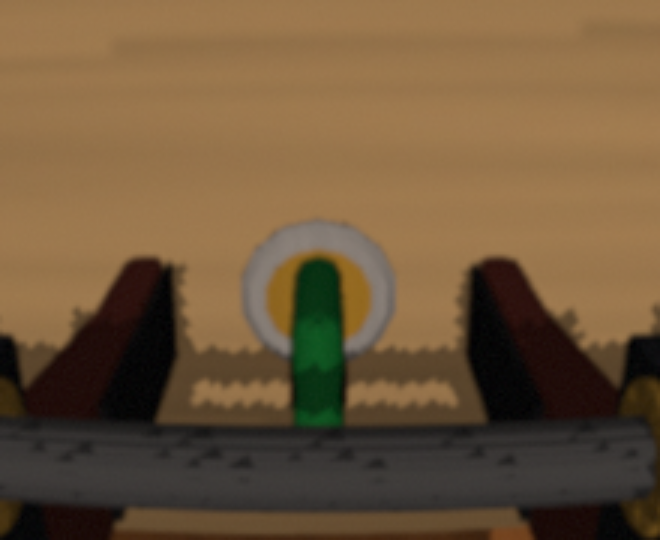

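>>> servo_tool:
  deltas:
    - [[1.5,-0.2,1.5],[0,0.002,-0.005]]
    - [[1.5,-0.2,1.5],[0,0.002,-0.005]]
    - [[1.5,-0.2,1.5],[0,0.002,-0.005]]
    - [[1.5,-0.2,1.5],[0,0.002,-0.005]]
    - [[1.5,-0.2,1.5],[0,0.002,-0.005]]
  grip: 1

```text
t: 3.7
ee_pos: [569.9, 25.7, 134.9]
orientation: [-2.473, -1.419, -0.595]
ft_force: [0.5, 0.2, -0.0]
width: 20.2
grasp_force: 0.0
```

>>> servo_tool:
  deltas:
    - [[0,0,0],[0,0,0]]
    - [[0,0,0],[0,0,0]]
    - [[0,0,0],[0,0,0]]

```text
t: 3.95
ee_pos: [569.2, 26.2, 134.3]
orientation: [-2.472, -1.419, -0.593]
ft_force: [-3.3, -0.1, 4.0]
width: 8.9
grasp_force: 30.0
```

>>> servo_tool:
  deltas:
    - [[0,0,0],[0,0,0.12]]
    - [[0,0,0],[0,0,0.24]]
    - [[0,0,0],[0,0,0.36]]
    - [[0,0,0],[0,0,0.48]]
    - [[0,0,0],[0,0,0.6]]

```text
t: 4.37
ee_pos: [570.1, 25.4, 134.2]
orientation: [-2.7, -0.598, -0.453]
ft_force: [0.1, -3.6, -0.5]
width: 8.7
grasp_force: 30.0
```

```bash
python3 - <<'E'
from h import *
o=ctrl.get_obs(); Rw=R.from_rotvec(o["orientation"]).as_matrix(); print((Rw.T@o["ft_force"]).round(1),(Rw.T@o["moment"]).round(3),o["width"],o["qpos"].round(2))
E
```

```text
[-1.4  3.3 -0.9] [-0.802 -0.477 -0.102] 8.718194903768016 [-0.21  0.44  1.97  0.72  0.71  0.37]
```

>>> servo_tool:
  deltas:
    - [[0,0,0],[0,0,0.12]]
    - [[0,0,0],[0,0,0.24]]
    - [[0,0,0],[0,0,0.36]]
    - [[0,0,0],[0,0,0.48]]
    - [[0,0,0],[0,0,0.6]]

```text
t: 4.78
ee_pos: [570.3, 23.9, 133.6]
orientation: [-2.7, 0.222, -0.287]
ft_force: [-1.6, -11.0, -3.9]
width: 8.8
grasp_force: 30.0
```

>>> servo_tool:
  deltas:
    - [[0,0,0],[0,0,0.12]]
    - [[0,0,0],[0,0,0.24]]
    - [[0,0,0],[0,0,0.36]]
    - [[0,0,0],[0,0,0.36]]

```text
t: 5.12
ee_pos: [569.9, 23.1, 133.2]
orientation: [-2.597, 0.698, -0.177]
ft_force: [-2.5, -14.2, -3.8]
width: 8.7
grasp_force: 30.0
```

```bash
python3 - <<'E'
from h import *
o=ctrl.get_obs(); Rw=R.from_rotvec(o["orientation"]).as_matrix(); print((Rw.T@o["ft_force"]).round(1),(Rw.T@o["moment"]).round(3),o["width"],o["qpos"].round(2))
Rt=lidR(np.radians(59.75),np.radians(26.9)); f=np.array([570.6,28.6,127.1]); print("turn",R.from_matrix(Rt.T@Rw).as_rotvec().round(3),"pos rel f",(Rt.T@(o["ee_pos"]-f)).round(1))
# closing arc: hinge in lid frame +190 x, 18 into lid
H=f+190*Rt[:,0]+18*Rt[:,2]; ax=-Rt[:,1] # lid y
for a in(.018,.036,.054,.062):
    for s in (1,):
        Q=R.from_rotvec(s*a*ax).as_matrix(); P=H+Q@(o["ee_pos"]-H)
        print(a,"d",(Rw.T@(P-o["ee_pos"])).round(1),"w",R.from_matrix(Rw.T@Q@Rw).as_rotvec().round(3),"dz",(P-o["ee_pos"])[2].round(1))
E
```

```text
[ 5.  13.8 -2.6] [-2.921  0.919 -0.116] 8.731557451003368 [-0.21  0.44  1.97  0.71  0.71  1.34]
turn [-0.009  0.002  1.566] pos rel f [-1.8  2.2 -7.7]
0.018 d [ 0.  -0.5 -3.4] w [-0.018 -0.    -0.   ] dz 3.3
0.036 d [ 0.1 -1.  -6.9] w [-0.036 -0.    -0.   ] dz 6.6
0.054 d [  0.1  -1.6 -10.3] w [-0.054 -0.    -0.   ] dz 10.0
0.062 d [  0.1  -1.9 -11.8] w [-0.062 -0.    -0.   ] dz 11.4
```

>>> servo_tool:
  deltas:
    - [[0,0.7,2.5],[0.013,0,0]]
    - [[-0.2,1.2,5],[0.026,0,0]]
    - [[-0.3,1.8,7.5],[0.039,0,0]]
    - [[-0.4,2.4,10],[0.052,0,0]]
    - [[-0.4,2.4,10.3],[0.054,0,0]]

```text
t: 5.53
ee_pos: [571.7, 26.0, 123.4]
orientation: [-2.545, 0.676, -0.196]
ft_force: [-1.2, -9.6, 1.4]
width: 8.5
grasp_force: 30.0
```

```bash
cat >> h.py <<'E'
def st():
    o=ctrl.get_obs(); Rw=R.from_rotvec(o["orientation"]).as_matrix(); print("Ft",(Rw.T@o["ft_force"]).round(1),"Mt",(Rw.T@o["moment"]).round(3),round(o["width"],1),o["qpos"].round(2),"t",round(o["t"],2))
    return o,Rw
def lid(im):
    m=finder.silhouettes("lock_face",im)[0]["mask"]; m=cv2.erode(m.astype(np.uint8),np.ones((5,5)))>0
    p,u,v=pts(im,m); ok=np.ones(len(p),bool)
    for _ in range(10):
        c=p[ok].mean(0); N=np.linalg.svd(p[ok]-c,full_matrices=False)[2][2]; N*=np.sign(N[2]); ok=abs((p-c)@N)<3
    print("lid tilt",np.degrees(np.arccos(N[2])).round(2),"(30 shut)",ok.mean().round(2))
E
python3 - <<'E'
from h import *
o,Rw=st(); Rt=lidR(np.radians(59.75),np.radians(26.9)); f=np.array([570.6,28.6,127.1]); print("turn",R.from_matrix(Rt.T@Rw).as_rotvec().round(3),"pos rel f",(Rt.T@(o["ee_pos"]-f)).round(1))
lid(get_image("side"));lid(get_image("scene"))
E
```

```text
Ft [ 3.8  7.1 -5.7] Mt [-1.648  0.702 -0.068] 8.5 [-0.24  0.47  1.98  0.83  0.7   1.2 ] t 5.53
turn [0.035 0.047 1.56 ] pos rel f [-3.1  2.3  2.5]
lid tilt 30.0 (30 shut) 0.98
lid tilt 29.86 (30 shut) 0.99
```

>>> servo_tool:
  deltas:
    - [[0,0.4,1],[0.003,0,0]]
    - [[0,0.6,2],[0.006,0,0]]
    - [[0,0.6,2],[0.006,0,0]]
    - [[0,0.6,2],[0.006,0,0]]
    - [[0,0.6,2],[0.006,0,0]]

```text
t: 6.15
ee_pos: [571.9, 26.1, 123.0]
orientation: [-2.54, 0.673, -0.199]
ft_force: [-9.2, -16.8, 16.0]
width: 8.7
grasp_force: 30.0
```

```bash
python3 - <<'E'
from h import *
o,Rw=st(); Rt=lidR(np.radians(59.75),np.radians(30)); f=np.array([570.6,28.6,127.1]); print("turn",R.from_matrix(Rt.T@Rw).as_rotvec().round(3),"pos rel f",(Rt.T@(o["ee_pos"]-f)).round(1))
lid(get_image("side"));lid(get_image("scene"))
E
```

```text
Ft [  0.6   8.5 -23.5] Mt [-1.885 -0.137 -0.054] 8.7 [-0.24  0.47  1.98  0.84  0.7   1.19] t 6.15
turn [-0.002  0.009  1.559] pos rel f [-3.3  2.4  2.8]
lid tilt 30.04 (30 shut) 0.98
lid tilt 29.91 (30 shut) 0.99
```

>>> servo_tool:
  deltas:
    - [[0,0,0],[0,0,-0.12]]
    - [[0,-0.1,0],[0,0,-0.24]]
    - [[0,-0.2,0],[0,0,-0.36]]
    - [[0,-0.3,0],[0,0,-0.48]]
    - [[0,-0.4,0],[0,0,-0.6]]

```text
t: 6.77
ee_pos: [572.4, 27.5, 123.9]
orientation: [-2.669, -0.117, -0.4]
ft_force: [-7.2, -9.6, 18.5]
width: 8.9
grasp_force: 30.0
```

```bash
python3 - <<'E'
from h import *
o,Rw=st(); Rt=lidR(np.radians(59.75),np.radians(30)); f=np.array([570.6,28.6,127.1]); print("turn",R.from_matrix(Rt.T@Rw).as_rotvec().round(3),"pos rel f",(Rt.T@(o["ee_pos"]-f)).round(1))
E
```

```text
Ft [ -1.5   0.  -21.9] Mt [-0.154 -0.548  0.111] 8.9 [-0.24  0.47  1.98  0.84  0.7   0.58] t 6.77
turn [-0.003  0.009  0.954] pos rel f [-1.6  2.1  2.8]
```

>>> servo_tool:
  deltas:
    - [[0,0,0],[0,0,-0.12]]
    - [[0,0,0],[0,0,-0.24]]
    - [[0,0,0],[0,0,-0.36]]
    - [[0,0,0],[0,0,-0.48]]
    - [[0,0,0],[0,0,-0.6]]

```text
t: 7.18
ee_pos: [571.7, 29.1, 124.3]
orientation: [-2.584, -0.926, -0.576]
ft_force: [-9.6, -5.4, 23.6]
width: 9.0
grasp_force: 30.0
```

>>> servo_tool:
  deltas:
    - [[0,0,0],[0,0,-0.12]]
    - [[0,0,0],[0,0,-0.24]]
    - [[0,0,0],[0,0,-0.36]]
    - [[0,0,0],[0,0,-0.4]]
    - [[0,0,0],[0,0,-0.4]]

```text
t: 7.6
ee_pos: [570.7, 29.8, 124.3]
orientation: [-2.406, -1.451, -0.673]
ft_force: [-12.4, -5.3, 25.3]
width: 8.8
grasp_force: 30.0
```

```bash
python3 - <<'E'
from h import *
o,Rw=st(); Rt=lidR(np.radians(59.75),np.radians(30)); f=np.array([570.6,28.6,127.1]); print("turn",R.from_matrix(Rt.T@Rw).as_rotvec().round(3),"pos rel f",(Rt.T@(o["ee_pos"]-f)).round(1))
E
```

```text
Ft [  3.9  -7.8 -27.3] Mt [1.656 0.654 0.13 ] 8.8 [-0.24  0.47  1.98  0.84  0.71 -0.41] t 7.6
turn [-0.001  0.009 -0.043] pos rel f [-0.5 -0.5  3. ]
```

>>> servo_tool:
  deltas:
    - [[0,-0.3,0],[0,0,-0.05]]
    - [[0,-0.5,0],[0,0,-0.08]]
    - [[0,-0.5,0],[0,0,-0.08]]
    - [[0,-0.5,0],[0,0,-0.08]]

```text
t: 7.93
ee_pos: [570.4, 29.9, 124.3]
orientation: [-2.361, -1.552, -0.691]
ft_force: [-11.9, -4.0, 24.9]
width: 9.0
grasp_force: 30.0
```

```bash
python3 - <<'E'
from h import *
o,Rw=st(); Rt=lidR(np.radians(59.75),np.radians(30)); f=np.array([570.6,28.6,127.1]); print("turn",R.from_matrix(Rt.T@Rw).as_rotvec().round(3),"pos rel f",(Rt.T@(o["ee_pos"]-f)).round(1))
lid(get_image("side"))
E
```

```text
Ft [  5.4  -7.6 -26.3] Mt [1.501 0.727 0.054] 9.0 [-0.24  0.47  1.99  0.84  0.71 -0.49] t 7.93
turn [-0.002  0.009 -0.121] pos rel f [-0.5 -0.8  2.9]
lid tilt 30.06 (30 shut) 0.99
```

>>> servo_tool:
  deltas:
    - [[0.3,-0.4,-0.5],[0,0,0.04]]
    - [[0.3,-0.6,-1],[0,0,0.08]]
    - [[0.3,-0.6,-2],[0,0,0.08]]
    - [[0.3,-0.6,-3],[0,0,0.08]]

```text
t: 8.37
ee_pos: [570.0, 28.9, 125.3]
orientation: [-2.41, -1.449, -0.672]
ft_force: [2.6, 5.0, -0.2]
width: 8.7
grasp_force: 30.0
```

```bash
python3 - <<'E'
from h import *
o,Rw=st(); Rt=lidR(np.radians(59.75),np.radians(30)); f=np.array([570.6,28.6,127.1]); print("turn",R.from_matrix(Rt.T@Rw).as_rotvec().round(3),"pos rel f",(Rt.T@(o["ee_pos"]-f)).round(1))
E
```

```text
Ft [ 4.7 -0.   3.1] Mt [-0.082  0.842 -0.038] 8.7 [-0.24  0.47  1.99  0.84  0.71 -0.41] t 8.37
turn [-0.003  0.007 -0.04 ] pos rel f [-1.  -0.7  1.6]
```

>>> servo_tool:
  deltas:
    - [[0.3,0,-2],[0,0,0.02]]
    - [[0.5,0,-4],[0,0,0.02]]
    - [[0.5,0,-6],[0,0,0.02]]
    - [[0.5,0,-8],[0,0,0.02]]
    - [[0.5,0,-8],[0,0,0.02]]

```text
t: 8.78
ee_pos: [567.6, 25.3, 132.2]
orientation: [-2.422, -1.423, -0.666]
ft_force: [1.0, 2.3, 2.5]
width: 9.0
grasp_force: 30.0
```

```bash
python3 - <<'E'
from h import *
o,Rw=st(); Rt=lidR(np.radians(59.75),np.radians(30)); f=np.array([570.6,28.6,127.1]); print("turn",R.from_matrix(Rt.T@Rw).as_rotvec().round(3),"pos rel f",(Rt.T@(o["ee_pos"]-f)).round(1))
lid(get_image("side"))
E
```

```text
Ft [ 3.4 -0.2 -0.9] Mt [0.027 0.37  0.003] 9.0 [-0.24  0.45  1.99  0.82  0.72 -0.37] t 8.78
turn [-0.003  0.006 -0.021] pos rel f [-1.3 -1.  -6.6]
lid tilt 30.04 (30 shut) 0.99
```

>>> servo_tool:
  deltas:
    - [[0.3,0,-5],[0,0,0]]
    - [[0.3,0,-10],[0,0,0]]
    - [[0.3,0,-20],[0,0,0]]
    - [[0.3,0,-35],[0,0,0]]
    - [[0.3,0,-50],[0,0,0]]

```text
t: 9.3
ee_pos: [554.1, 3.2, 175.7]
orientation: [-2.422, -1.423, -0.664]
ft_force: [-0.1, -0.0, -0.9]
width: 9.0
grasp_force: 30.0
```

```bash
python3 - <<'E'
from h import *
o,Rw=st()
lid(get_image("side")); im=get_image("scene"); lid(im)
w=get_image("wrist")
a=cv2.resize(w["frame"][130:330,150:370],(440,400)); b=cv2.resize(im["frame"][140:240,190:300],(352,400),interpolation=cv2.INTER_CUBIC)
cv2.imwrite("pics/w3.png",np.hstack([a,b]))
E
```

```text
Ft [-0.5 -0.1  0.7] Mt [-0.068 -0.264 -0.037] 9.0 [-0.29  0.37  1.98  0.74  0.81 -0.32] t 9.3
lid tilt 30.04 (30 shut) 0.98
lid tilt 29.87 (30 shut) 0.98
```

View pics/w3.png

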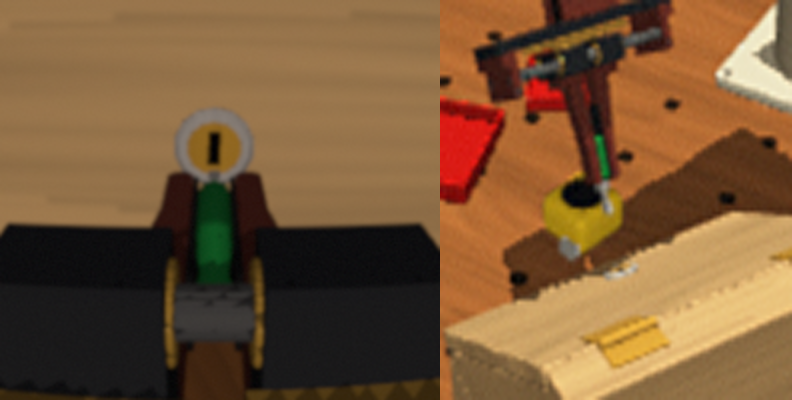

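```bash
python3 - <<'E'
from h import *
for n in("side","scene"):
    im=get_image(n); hsv=cv2.cvtColor(im["frame"],cv2.COLOR_BGR2HSV)
    m=((hsv[...,0]<8)|(hsv[...,0]>172))&(hsv[...,1]>150)&(hsv[...,2]>50)
    p,u,v=pts(im,m); k=(abs(p[:,0]-391)<95)&(abs(p[:,1]+320)<95)&(p[:,2]<30); q=p[k]
    top=q[q[:,2]>np.percentile(q[:,2],97)-6]
    for nm,s in(("all",q),("rim",top)): print(n,nm,len(s),cv2.minAreaRect(s[:,:2].astype(np.float32)),np.percentile(s[:,2],[5,95]).round(1))
E
```

```text
side all 861 ((395.408203125, -333.0347595214844), (138.996826171875, 142.75515747070312), 15.95754623413086) [ 1.9 20.5]
side rim 172 ((391.95819091796875, -320.8876953125), (138.65399169921875, 117.58130645751953), 16.218765258789062) [15.3 21.6]
scene all 760 ((391.6055908203125, -331.0926513671875), (158.5046844482422, 131.0996551513672), 14.76817512512207) [ 5.3 24.5]
scene rim 144 ((393.685546875, -321.97967529296875), (145.89967346191406, 112.32315063476562), 15.867321968078613) [19.7 27.2]
```

```bash
python3 - <<'E'
from h import *
Rt=lidR(np.radians(59.75),np.radians(50)); delta([395,-316,130],Rt)
E
```

```text
d [-330.9   17.2 -141.6] w [-0.002  0.343  0.02 ] |d| 360.0 |w| 0.344 t 9.65
```

>>> servo_tool:
  deltas:
    - [[-36,2,-15.5],[0,0,0]]
    - [[-72,4,-31],[0,0,0]]
    - [[-108,6,-46.5],[0,0,0]]
    - [[-144,8,-62],[0,0,0]]
    - [[-180,10,-77],[0,0,0]]

```text
t: 10.07
ee_pos: [467.6, -171.4, 150.2]
orientation: [-2.421, -1.423, -0.665]
ft_force: [0.9, -0.6, -0.5]
width: 8.9
grasp_force: 30.0
```

>>> servo_tool:
  deltas:
    - [[-30,1.5,-13],[0,0.07,0.004]]
    - [[-60,3,-26],[0,0.14,0.008]]
    - [[-90,4.5,-39],[0,0.21,0.012]]
    - [[-120,6,-52],[0,0.28,0.016]]
    - [[-150,7,-64],[0,0.343,0.02]]

```text
t: 10.48
ee_pos: [394.8, -316.6, 129.8]
orientation: [-2.182, -1.253, -1.022]
ft_force: [2.0, -0.9, -0.2]
width: 8.6
grasp_force: 30.0
```

```bash
python3 - <<'E'
from h import *
o,Rw=st(); Rt=lidR(np.radians(59.75),np.radians(50)); delta([395,-316,130],Rt); delta([395,-316,35],Rt)
w=get_image("wrist"); s=get_image("side")
cv2.imwrite("pics/w4.png",np.hstack([cv2.resize(w["frame"],(400,300)),cv2.resize(s["frame"][110:245,210:390],(400,300))]))
E
```

```text
Ft [-0.   2.1  0.3] Mt [-0.056 -0.317 -0.096] 8.6 [-1.11  0.67  1.8   0.72  1.33 -1.  ] t 10.48
d [ 0.6 -0.1  0.3] w [-0.    -0.004 -0.   ] |d| 1.0 |w| 0.004 t 10.48
d [-72.4  -0.   61.1] w [-0.    -0.004 -0.   ] |d| 95.0 |w| 0.004 t 10.48
```

View pics/w4.png

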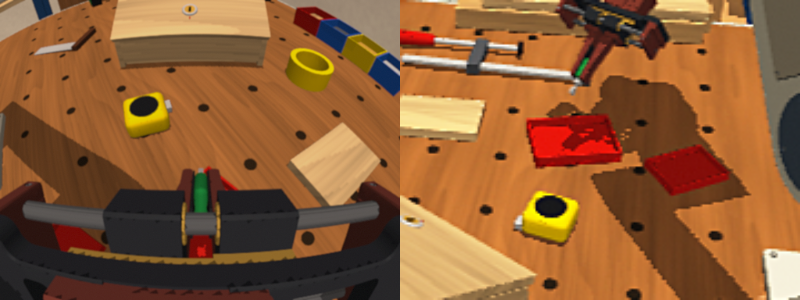

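>>> servo_tool:
  deltas:
    - [[-20,0,17],[0,0,0]]
    - [[-40,0,34],[0,0,0]]
    - [[-60,0,51],[0,0,0]]
    - [[-72,0,61],[0,0,0]]
    - [[-72,0,61],[0,0,0]]

```text
t: 11.0
ee_pos: [395.3, -312.2, 33.2]
orientation: [-2.181, -1.251, -1.015]
ft_force: [-0.5, 0.4, -0.4]
width: 8.8
grasp_force: 30.0
```

>>> servo_tool:
  deltas:
    - [[-1.5,0,1.3],[0,0,0]]
    - [[-3,0,2.6],[0,0,0]]
    - [[-4.5,0,3.9],[0,0,0]]
    - [[-6,0,5.2],[0,0,0]]
    - [[-6,0,5.2],[0,0,0]]

```text
t: 11.42
ee_pos: [396.2, -314.8, 28.6]
orientation: [-2.184, -1.256, -1.018]
ft_force: [-0.3, -0.5, -0.2]
width: 8.8
grasp_force: 30.0
```

```bash
python3 - <<'E'
from h import *
o,Rw=st(); print(o["ft_force"].round(1),o["ee_pos"].round(1))
s=get_image("side"); c=get_image("scene")
cv2.imwrite("pics/w5.png",np.hstack([cv2.resize(c["frame"][130:220,130:250],(400,300),interpolation=cv2.INTER_CUBIC),cv2.resize(s["frame"][125:215,240:360],(400,300),interpolation=cv2.INTER_CUBIC)]))
E
```

```text
Ft [-0.6 -0.  -0.3] Mt [-0.026 -0.369 -0.021] 8.8 [-1.1   0.84  1.79  0.76  1.21 -1.12] t 11.42
[-0.3 -0.5 -0.2] [ 396.2 -314.8   28.6]
```

View pics/w5.png

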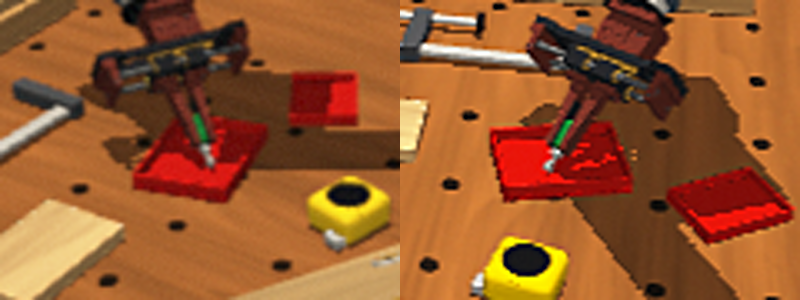

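>>> servo_tool:
  deltas:
    - [[-1.5,0,1.3],[0,0,0]]
    - [[-3,0,2.6],[0,0,0]]
    - [[-4.5,0,3.9],[0,0,0]]
    - [[-4.5,0,3.9],[0,0,0]]
    - [[-4.5,0,3.9],[0,0,0]]

```text
t: 11.93
ee_pos: [396.3, -315.1, 25.1]
orientation: [-2.181, -1.255, -1.023]
ft_force: [-6.5, -4.4, 20.1]
width: 8.8
grasp_force: 30.0
```

>>> servo_tool:
  deltas:
    - [[-0.8,0,0.65],[0,0,0]]
    - [[-1.5,0,1.3],[0,0,0]]
    - [[-1.5,0,1.3],[0,0,0]]

```text
t: 12.18
ee_pos: [396.1, -315.6, 23.6]
orientation: [-2.181, -1.256, -1.023]
ft_force: [-10.1, -6.6, 23.7]
width: 9.1
grasp_force: 30.0
```

>>> servo_tool:
  deltas:
    - [[1.2,0,-1],[0,0,0]]
    - [[0.4,0,-0.3],[0,0.06,0]]
    - [[-0.4,0,0.3],[0,0.12,0]]
    - [[-1.2,0,1],[0,0.17,0]]
    - [[-1.2,0,1],[0,0.17,0]]

```text
t: 12.6
ee_pos: [396.4, -316.0, 20.4]
orientation: [-2.045, -1.173, -1.185]
ft_force: [-2.8, -4.9, 16.0]
width: 9.2
grasp_force: 30.0
```

>>> servo_tool:
  deltas:
    - [[0.9,0,-0.5],[0,0,0]]
    - [[0.9,0,-0.5],[0,0,0]]

```text
t: 12.77
ee_pos: [396.4, -315.5, 21.0]
orientation: [-2.049, -1.177, -1.179]
ft_force: [-1.8, -3.1, 8.1]
width: 9.0
grasp_force: 30.0
```

>>> servo_tool:
  deltas:
    - [[0,0,0],[0,0,0]]
    - [[0,0,0],[0,0,0]]
    - [[0,0,0],[0,0,0]]
    - [[0,0,0],[0,0,0]]
    - [[0,0,0],[0,0,0]]
  grip: 0.2

```text
t: 13.18
ee_pos: [396.0, -314.3, 19.6]
orientation: [-2.048, -1.177, -1.176]
ft_force: [-0.1, -0.4, 0.5]
width: 34.8
grasp_force: 0.0
```

```bash
python3 - <<'E'
from h import *
o,Rw=st(); print(o["ee_pos"].round(1))
w=get_image("wrist"); c=get_image("scene");s=get_image("side")
cv2.imwrite("pics/w6.png",np.hstack([cv2.resize(x,(266,300),interpolation=cv2.INTER_CUBIC) for x in (c["frame"][140:210,160:222],s["frame"][145:205,260:313],w["frame"][170:310,190:314])]))
E
```

```text
Ft [ 0.3  0.1 -0.6] Mt [-0.012 -0.304  0.026] 34.8 [-1.14  0.94  1.73  0.81  1.34 -1.18] t 13.18
[ 396.  -314.3   19.6]
```

View pics/w6.png

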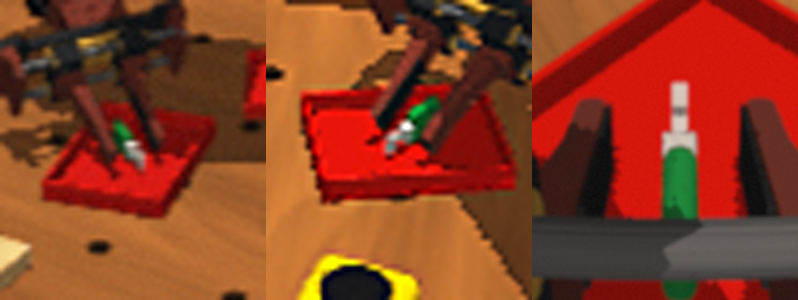

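>>> servo_tool:
  deltas:
    - [[3,0,-8],[0,0,0]]
    - [[8,0,-20],[0,0,0]]
    - [[18,0,-40],[0,0,0]]
    - [[35,0,-65],[0,0,0]]
    - [[55,0,-90],[0,0,0]]

```text
t: 13.75
ee_pos: [370.0, -358.5, 113.8]
orientation: [-2.049, -1.176, -1.175]
ft_force: [1.1, -0.6, -0.4]
width: 35.3
grasp_force: 0.0
```

>>> servo_tool:
  deltas:
    - [[25,0,-20],[0,0,0]]
    - [[50,0,-40],[0,0,0]]
    - [[50,0,-40],[0,0,0]]
    - [[50,0,-40],[0,0,0]]

```text
t: 14.08
ee_pos: [366.1, -367.5, 178.1]
orientation: [-2.052, -1.182, -1.176]
ft_force: [-0.6, 0.4, -1.3]
width: 35.4
grasp_force: 0.0
```

```bash
python3 - <<'E'
from h import *
o,Rw=st(); print(o["ee_pos"].round(1))
c=get_image("scene");s=get_image("side")
cv2.imwrite("pics/w7.png",np.hstack([cv2.resize(x,(400,300),interpolation=cv2.INTER_CUBIC) for x in (c["frame"][150:210,150:230],s["frame"][145:205,250:330])]))
for im in(c,s):
    lid(im); hsv=cv2.cvtColor(im["frame"],cv2.COLOR_BGR2HSV); g=(hsv[...,0]>40)&(hsv[...,0]<90)&(hsv[...,1]>90)&(hsv[...,2]>40)
    p,u,v=pts(im,g); k=(np.hypot(p[:,0]-392,p[:,1]+321)<90); a=np.radians(16); q=p[k]-[392,-321,0]
    print(k.sum(),(q@np.array([[np.cos(a),-np.sin(a),0],[np.sin(a),np.cos(a),0],[0,0,1]])).mean(0).round(1),q[:,2].max().round(1))
E
```

```text
Ft [-1.1 -0.7  0.7] Mt [-0.033 -0.336 -0.064] 35.4 [-1.22  0.7   1.68  0.73  1.58 -1.02] t 14.08
[ 366.1 -367.5  178.1]
lid tilt 29.87 (30 shut) 0.99
15 [ -8.4 -15.1  29.7] 40.3
lid tilt 30.04 (30 shut) 0.98
32 [-13.9  -9.6  23.4] 35.6
```

View pics/w7.png

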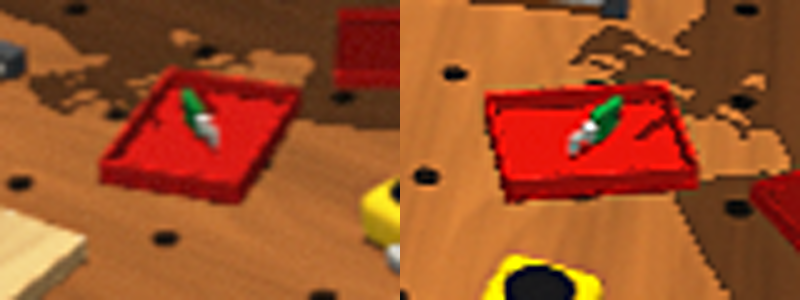

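```bash
python3 -c "
from h import *
print(close_job())"
```

```text
the job is handed in; nothing more can be done
None
```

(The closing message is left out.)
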